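# Load the parts washer from the hardware carousel

### The job

Load the parts washer: turn the carousel's wheel until the compartment with the steel balls stands at the spout, tip the carousel by its handle so that all the balls, and nothing else, pour into the wash basket, and let it back down to rest. Also put every belt pulley from the bench into the basket, pull the washer's drop door down, slide the basket all the way into the chamber, with everything in it, and push the door fully shut. The nuts and spacers stay in the carousel; leave the earbud case, the solid-state drive and the USB stick where they are.

Things in the scene. Friction and masses are not known exactly. Their poses are not given: they have to be found in the camera images.
- tip (a joint): Tilt of the carousel's dish. 0 = at rest (level, but for 0.02 rad back, away from the spout), 0.70 = stop, spout down. Grows as the handle is lifted (about 4 N); let go, it sinks back to 0 by itself, damped. Balls roll out from about 0.3 rad on, surely at the stop
- tip_handle (a point): Middle of the carousel's bar handle, opposite the spout: a level dark round rod, diameter 10, free length 76, 34 clear of the rim, nothing below it; 88 above the bench at rest. Moves on an arc about tip_hinge: full tip lifts it about 124 and carries it about 56 towards the spout. x along the rod
- tip_hinge (a point): Carousel: dark steel stand (foot 150 x 185) with a grey tipping dish (rim diameter 177, rim top about 112 above the bench), a spout at one side and a handle opposite. This is the middle of the tipping axis, 72 above the bench. z up, x along the axis, y level, the way it pours
- spout_lip (a point): Middle of the spout's outer floor edge, 128 from the wheel's centre; the spout is a steel funnel 80 wide at the rim and 40 at the lip. 88 above the bench at rest, about 47 when fully tipped
- wheel (a joint): Angle of the grey wheel in the dish, counter-clockwise from above positive, range +-6.2, stays where left (friction 0.06 N m). Five equal open compartments, walls 28 high, radius 18 to 82; one stands centred at the spout at 0, +-1.257 and +-2.513 rad; it must be within about 0.12 rad. Three hold hardware: balls, nuts, spacers, in any order; two are empty
- wheel_grip (a point): Grip point of the wheel's black upright fin, on the wheel's axis: fin 12 thick (x), 44 long (y), 36 high, its top 15 above this point; hub and compartment walls end 20 below it. About 135 above the bench; turn the wheel by it
- wheel_centre (a point): Centre of the wheel, on its compartment floor, about 87 above the bench at rest; turns with the wheel
- basket_mid (a point): Steel basket 90 (x) by 156 (y), 34 high, walls 3, floor 4; centre stem with black round grip, diameter 22, from 18 to 42 above this point, which is on the stem axis, 17 above the underside. 0.25 kg. Starts on the bench, y along the pouring direction, near end about 15 behind the spout lip: lift it no more than 30 until drawn 40 clear along y
- drop_door (a joint): White drop door of the washer, hinged at its bottom edge: 0 = shut, upright (stays shut); 1.571 = fully down on its stop, level with the chamber floor. Let go part-way it sinks open, damped
- door_handle (a point): Middle of the door's handle: round steel rod (along y), diameter 10, free length 82, in the plane of the door, parallel to the hinge, 34 beyond the door's free edge and 112 from the hinge axis. Shut: 144 above the bench; down: 32 above it, nearer the robot
- chamber (a point): Middle of the washer's chamber floor, 36 above the bench. x inwards, y along the hinge, z up. Mouth at x -55, rear wall +55, 180 wide, 68 high; a half hood roofs it from x -10 back (top 109 above the bench). Control strip at y -102 to -136. Door hinge axis at x -59, z -4; open door carries things from x -63 to -137 at floor height. Basket is in, long side along y, when within 10 in x
- ball_0_center (a point): Centre of a steel ball, diameter 16, 17 g
- ball_1_center (a point): Centre of a steel ball, diameter 16, 17 g (2 or 3 balls exist; all lie in the same compartment)
- ball_2_center (a point): Centre of a steel ball, diameter 16, 17 g (2 or 3 balls exist; all lie in the same compartment)
- nut_0: Steel hexagonal nut, 18 across, 10 high; origin at the middle of its underside. Belongs in the carousel
- nut_1: Steel hexagonal nut, 18 across, 10 high; origin at the middle of its underside. Belongs in the carousel
- spacer_0: Steel cylindrical spacer, diameter 14, 22 long, starts upright; origin at the middle of its lower end. Belongs in the carousel
- spacer_1: Steel cylindrical spacer, diameter 14, 22 long, starts upright; origin at the middle of its lower end. Belongs in the carousel
- pulley_0_mid (a point): Centre of an aluminium belt pulley, diameter 28, 20 high, 40 g, standing on the bench with its axis upright (z), behind the basket. One to three pulleys exist
- pulley_1_mid (a point): Centre of an aluminium belt pulley, diameter 28, 20 high, 40 g, standing on the bench with its axis upright (z), behind the basket. One to three pulleys exist
- pulley_2_mid (a point): Centre of an aluminium belt pulley, diameter 28, 20 high, 40 g, standing on the bench with its axis upright (z), behind the basket. One to three pulleys exist
- ear_case: A red domed earbud case, a bystander; origin at the middle of its underside
- ssd: A flat black solid-state drive, 100 x 70 x 10, a bystander; origin at the middle of its underside
- usb_stick: A dark USB stick, a bystander; origin at the middle of its underside

How it is judged:
By the outcome, as a careful person would: the job done as asked, in the order asked, and still so for the second after the job is handed in, with the robot touching nothing.
Of pulley_0, pulley_1, pulley_2 only 1 to 3 are there at a start; the rules pass over those that are not, and their reading is None.
Of ball_1, ball_2 only 1 to 2 are there at a start; the rules pass over those that are not, and their reading is None.
At some moment in a run one of pulley_0, pulley_1, pulley_2 may be knocked a few centimetres aside while the robot is not near it.
Once in a run the grip may slacken for a moment while it holds something.
It also fails if it takes over 210 s, if anything falls off the work surface, if the arm or the gripper's body presses on something with over 40 N, if the wrist force passes 120 N, or if a joint passes its speed limit or range.

### The arm

A 6-joint arm with a two-finger parallel gripper is mounted at the origin on a cart in front of the work surface, level with it; the furniture and walls round the work are solid. World frame = base frame: x ahead of the robot, y to its left, z up, the work surface at z = 0. Lengths are in m, angles in rad, forces in N, time in s.
With the tool pointing down it reaches from about 0.35 to 0.95 m from the base axis. Payload 17.4 kg.
Tool frame: the origin (TCP) lies at the very end of the fingers, on their centre line; the grasp point (between the pads) lies 19 mm behind it; z points along the fingers, y is the line along which they close (so a half turn about z gives the same grasp; the last joint's range is limited). The gripper opens to 93 mm and grips with 3 to 60 N. Pads are 15 mm wide; open, the fingers measure 128 mm over their backs; the gripper's body (75 mm by 188 mm) begins 65 mm behind the grasp point.
Start: joints at [1.293, 0.116, 1.442, -0, 1.584, -0.038], TCP at [0.16, 0.656, 0.219] pointing down, gripper open.
Joint ranges: [-2.83, 2.83], [-0.83, 2.19], [0.07, 2.5], [-1.14, 4.28], [0.01, 3], [-2.97, 2.97]. Speed limits (rad/s): [1.89, 1.89, 2.22, 3.14, 3.14, 3.14].

### API

Orientations are given as a 3x3 rotation matrix whose columns are the frame's x, y, z axes.
In Python, from cell import bot gives the robot as it stands.
- The arm moves only by the shell command python3 -m pendant 'ROWS' [FORCE]. ROWS is a JSON object of lists of equal length, an entry for each row: "linear": the shift along the world's x, y, z in m, a list of three; "twist": the turn, a rotation vector about the world's x, y, z in rad, a list of three; "fingers": the closure, from 0 (fully open) to 1 (shut). A call has 1 to 20 rows; each row is the pose to reach, as a shift and turn from the pose commanded when the call began; what a row does not reach only later rows make up. A row lasts 1/8 s, in which the tool goes at most 62.5 mm and 10.7 degrees, less where a joint would pass 70% of its speed; a pose out of reach is approached as far as the arm can. A call with a gripper value outside its range is refused whole. The fingers move at their own pace and stop on an object; FORCE is the grip in N (left out, the last holds). Time passes only in rows, so rows that repeat a pose let the fingers close. It gives the time, the measured TCP pose, the force, the opening and the grip force at its end, in the units of the state.
- bot.read_state(): the state, without advancing time (a new reading comes with each control period).
- bot.capture(name): name is "scene" or "side" or "wrist"; returns (picture, depth): 420x560x3 uint8, red, green, blue; 420x560 float32, m along the optical axis (not along the pixel's ray), 0 where there is no reading.
- bot.camera_params(name): a dict with "fx", "fy", "cx", "cy" (pixels), "distortion" ([k1, k2, p1, p2, k3] as OpenCV has them; the pictures are not rectified), "pose" (4x4, takes a point from camera to world coordinates); the wrist camera has in their place "hand_eye" (4x4, takes a point from camera to tool coordinates, whose origin is the TCP and whose axes are the flange's). Camera axes: x right, y down, z forward; pixel columns grow to the right and rows downward; lengths in m; the calibration is good to about 2 mm. A picture is of the moment at which its call begins: read the wrist's pose just before it. camera_params takes no time and is no camera call.
- bot.close_job(): hands the job in; it is judged then, once.
The state is a dict: "time": time; "qpos": joint angles; "qvel": joint speeds; "tau": joint torques, N m; "eef_pos": TCP position; "eef_rot": TCP orientation; "wrist_force": force on the tool from outside, world axes, zero at the start; "ft_torque": the same for the moment, N m; "opening": finger opening in m; "grip_force": force on a finger pad.
Only numpy, scipy, OpenCV 4.12 (cv2) and the standard library are available. Lean on these libraries where they do the work, as an engineer would, in place of code of your own. Each camera call takes 0.05 s, during which the arm holds its last target. There are 200 camera calls.

## Working session

There is one attempt and no reset: what is moved stays moved. The work goes in short steps, Python scripts to look and compute and a shell command to move; the robot and the scene stay as the last step left them, time stands still between calls to the robot, and variables do not carry over. Pictures are saved under pics/ and viewed, at most 14 in all, crops included, and the job is handed in when it is done.

```bash
ls; mkdir -p pics
cat > h.py <<'E'
import numpy as np, cv2
from cell import bot
def cam(name):
    s=bot.read_state(); im,d=bot.capture(name); p=bot.camera_params(name)
    if 'pose' in p: T=np.array(p['pose'])
    else:
        B=np.eye(4);B[:3,:3]=s['eef_rot'];B[:3,3]=s['eef_pos'];T=B@np.array(p['hand_eye'])
    K=np.array([[p['fx'],0,p['cx']],[0,p['fy'],p['cy']],[0,0,1]])
    return im,d,K,np.array(p['distortion']),T
def pts(d,K,D,T):
    h,w=d.shape; v,u=np.mgrid[:h,:w]
    n=cv2.undistortPoints(np.stack([u,v],-1).reshape(-1,1,2).astype(np.float64),K,D).reshape(h,w,2)
    P=np.dstack([n,np.ones((h,w))])*d[...,None]
    return P@T[:3,:3].T+T[:3,3]
def ray(u,v,z,K,D,T):
    n=cv2.undistortPoints(np.array([[[u,v]]],float),K,D).ravel()
    r=T[:3,:3]@np.array([n[0],n[1],1]); return T[:3,3]+r*(z-T[2,3])/r[2]
def save(n,im): cv2.imwrite('pics/'+n+'.png',im[...,::-1])
E
python3 - <<'E'
from h import *
for n in ['scene','side']:
    c=cam(n); save(n+'0',c[0]); np.savez('/tmp/'+n+'0',im=c[0],d=c[1],K=c[2],D=c[3],T=c[4]); print(n,np.round(c[4],3).tolist(),c[2].round(0).tolist())
print(bot.camera_params('wrist')); print(bot.read_state())
E
```

```text
pics
scene [[0.657, -0.516, 0.55, -0.1], [-0.754, -0.467, 0.462, -0.486], [0.018, -0.718, -0.696, 0.867], [0.0, 0.0, 0.0, 1.0]] [[405.0, 0.0, 276.0], [0.0, 405.0, 206.0], [0.0, 0.0, 1.0]]
side [[-0.997, -0.041, 0.065, 0.415], [-0.077, 0.421, -0.904, 1.178], [0.01, -0.906, -0.423, 0.668], [0.0, 0.0, 0.0, 1.0]] [[400.0, 0.0, 281.0], [0.0, 400.0, 212.0], [0.0, 0.0, 1.0]]
{'fx': 343.8596305493292, 'fy': 343.8596305493292, 'cx': 277.58605731830255, 'cy': 204.69928353339225, 'distortion': array([-0.03066986,  0.        ,  0.        ,  0.        ,  0.        ]), 'hand_eye': array([[-7.45723067e-04, -9.54063286e-01, -2.99604222e-01,
         8.37943658e-02],
       [ 9.99999577e-01, -8.72941082e-04,  2.90777899e-04,
         8.73084127e-04],
       [-5.38957352e-04, -2.99603879e-01,  9.54063533e-01,
        -1.65429957e-01],
       [ 0.00000000e+00,  0.00000000e+00,  0.00000000e+00,
         1.00000000e+00]])}
{'time': 0.1, 'qpos': array([ 1.29321097e+00,  1.16437041e-01,  1.44218534e+00,  5.71911469e-06,
        1.58401092e+00, -3.77930124e-02]), 'qvel': array([ 4.59489097e-04,  2.82828197e-05, -1.54218198e-04, -1.05225715e-04,
        1.05842537e-03,  1.52325804e-04]), 'tau': array([ 1.99970797e-03, -7.22890735e+01, -6.23862290e+01,  7.81556591e-02,
        2.27787945e-02, -5.86325655e-05]), 'eef_pos': array([0.16026551, 0.65551031, 0.21798782]), 'eef_rot': array([[-9.71387326e-01,  2.37500692e-01, -2.90671420e-04],
       [ 2.37500866e-01,  9.71386813e-01, -9.99239690e-04],
       [ 4.50342663e-05, -1.03968348e-03, -9.99999459e-01]]), 'wrist_force': array([-0.4573653 ,  0.20431198,  0.76929869]), 'ft_torque': array([ 0.02775254, -0.07233899, -0.034077  ]), 'grip_force': 0.0, 'opening': 0.09285065943536282}
```

View pics/scene0.png

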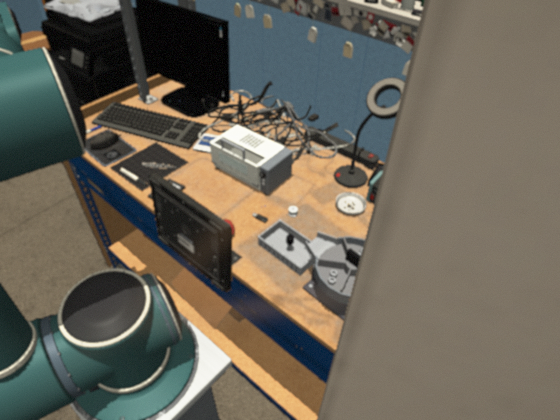

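View pics/side0.png

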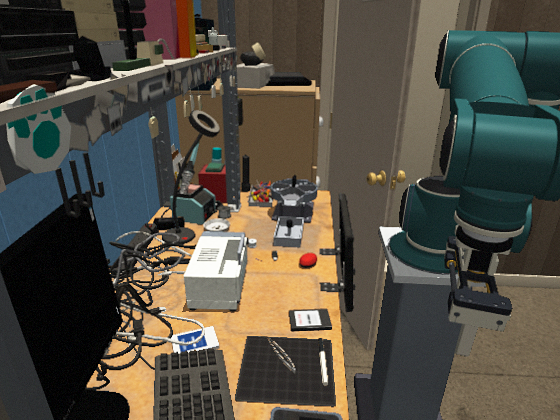

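The scene view shows the washer at (252,157), the basket at (288,245), a pulley at (293,210) and the carousel at (345,270), half hidden by a pillar. A dark upright panel stands at the front edge. The side view shows the same row from the left, with the red case at (308,260) and the SSD at (310,320).

Run:
```python
from h import *
for n,L in [('scene',[(288,245),(291,240),(293,210),(262,228),(312,254),(345,258),(353,257),(325,238),(333,272),(240,140),(213,160),(290,155),(250,165),(262,217),(158,183),(230,275),(228,235),(160,225)]),('side',[(291,233),(294,184),(252,241),(308,260),(275,255),(260,258),(218,240),(213,305),(310,320),(348,200),(348,300),(325,252),(325,287),(245,240)])]:
    z=np.load(f'/tmp/{n}0.npz'); P=pts(z['d'],z['K'],z['D'],z['T'])
    for u,v in L: print(n,u,v,P[v,u].round(3))
```

```text
scene 288 245 [ 0.472 -0.052  0.026]
scene 291 240 [ 0.472 -0.061  0.054]
scene 293 210 [0.59  0.027 0.02 ]
scene 262 228 [0.488 0.059 0.001]
scene 312 254 [ 0.439 -0.152  0.098]
scene 345 258 [ 0.467 -0.227  0.12 ]
scene 353 257 [ 0.465 -0.247  0.142]
scene 325 238 [ 0.507 -0.143  0.094]
scene 333 272 [ 0.433 -0.22   0.093]
scene 240 140 [0.652 0.305 0.109]
scene 213 160 [0.575 0.358 0.044]
scene 290 155 [0.709 0.142 0.1  ]
scene 250 165 [0.587 0.198 0.102]
scene 262 217 [0.515 0.083 0.009]
scene 158 183 [0.298 0.245 0.188]
scene 230 275 [ 0.298 -0.004  0.022]
scene 228 235 [ 0.306 -0.003  0.168]
scene 160 225 [0.283 0.264 0.028]
side 291 233 [ 0.468 -0.062  0.008]
side 294 184 [ 0.469 -0.229  0.127]
side 252 241 [0.592 0.033 0.022]
side 308 260 [0.406 0.145 0.029]
side 275 255 [0.51  0.098 0.012]
side 260 258 [0.557 0.106 0.003]
side 218 240 [0.664 0.198 0.113]
side 213 305 [0.644 0.374 0.022]
side 310 320 [0.397 0.398 0.013]
side 348 200 [ 0.204 -0.773 -0.16 ]
side 348 300 [ 0.295  0.291 -0.001]
side 325 252 [0.352 0.056 0.006]
side 325 287 [0.356 0.249 0.008]
side 245 240 [0.588 0.187 0.111]
```

```bash
python3 -m pendant '{"linear":[[0,0,0.06],[0,0,0.12],[0.02,-0.05,0.2],[0.26,-0.775,0.2],[0.26,-0.775,0.2],[0.26,-0.775,0.2],[0.26,-0.775,0.2],[0.26,-0.775,0.2],[0.26,-0.775,0.2],[0.26,-0.775,0.2],[0.26,-0.775,0.2],[0.26,-0.775,0.2],[0.26,-0.775,0.2],[0.26,-0.775,0.2],[0.26,-0.775,0.2],[0.26,-0.775,0.2],[0.26,-0.775,0.2],[0.26,-0.775,0.2]],"twist":[[0,0,0.24],[0,0,0.24],[0,0,0.24],[0,0,0.24],[0,0,0.24],[0,0,0.24],[0,0,0.24],[0,0,0.24],[0,0,0.24],[0,0,0.24],[0,0,0.24],[0,0,0.24],[0,0,0.24],[0,0,0.24],[0,0,0.24],[0,0,0.24],[0,0,0.24],[0,0,0.24]],"fingers":[0,0,0,0,0,0,0,0,0,0,0,0,0,0,0,0,0,0]}'
python3 - <<'E'
from h import *
n='wrist';c=cam(n); save('w0',c[0]); np.savez('/tmp/w0',im=c[0],d=c[1],K=c[2],D=c[3],T=c[4])
s=bot.read_state();print(s['qpos'],s['eef_pos'],s['time'])
E
```

```text
time: 2.35
eef_pos: [0.4202, -0.1189, 0.4186]
eef_rot: [[-1.0, -0.0, -0.0], [-0.0, 1.0, 0.0], [0.0, 0.0, -1.0]]
wrist_force: [-0.2, 0.8, 0.9]
opening: 0.0928
grip_force: 0.0
[-3.33653001e-01 -3.78843503e-01  1.56649654e+00  1.35533486e-04
  1.95374649e+00 -1.90523823e+00] [ 0.42012561 -0.11859183  0.41874055] 2.4
```

View pics/w0.png

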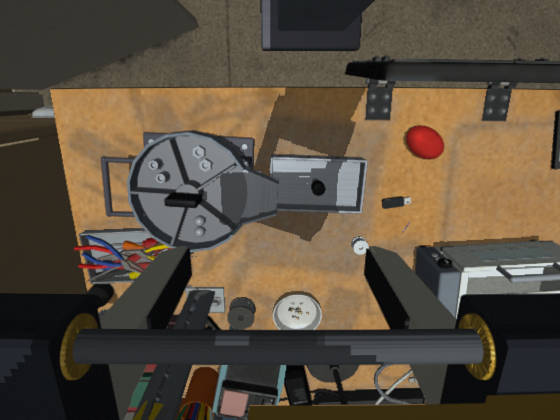

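The wrist view has world +y to the right and +x down. It shows the dish at (190,190), handle rod at (110,186), spout at (270,190), basket at (318,187) and one pulley at (360,246). Hardware lies in three compartments, so I'll zoom in to tell them apart.

Run:
```python
from h import *
z=np.load('/tmp/w0.npz'); im=z['im']; save('w0z',cv2.resize(im[120:260,95:280],None,fx=4.2,fy=4.2,interpolation=cv2.INTER_CUBIC))
P=pts(z['d'],z['K'],z['D'],z['T'])
for u,v in [(110,170),(110,186),(110,205),(190,190),(168,198),(183,199),(202,202),(278,190),(278,170),(278,210),(272,160),(362,160),(362,210),(274,210),(318,187),(360,246),(155,163),(163,177),(200,150),(205,165),(200,220),(200,230),(240,310),(220,290)]: print(u,v,P[v,u].round(3), ray(u,v,.088,z['K'],z['D'],z['T']).round(3))
```

```text
110 170 [ 0.457 -0.41  -0.001] [ 0.438 -0.365  0.088]
110 186 [ 0.485 -0.413  0.   ] [ 0.463 -0.369  0.088]
110 205 [ 0.492 -0.373  0.089] [ 0.493 -0.373  0.088]
190 190 [ 0.462 -0.242  0.114] [ 0.469 -0.249  0.088]
168 198 [ 0.464 -0.264  0.146] [ 0.482 -0.283  0.088]
183 199 [ 0.466 -0.243  0.147] [ 0.483 -0.26   0.088]
202 202 [ 0.484 -0.229  0.1  ] [ 0.488 -0.232  0.088]
278 190 [ 0.492 -0.117  0.002] [ 0.469 -0.117  0.088]
278 170 [ 0.456 -0.117  0.004] [ 0.439 -0.117  0.088]
278 210 [ 0.519 -0.117  0.034] [ 0.501 -0.117  0.088]
272 160 [ 0.434 -0.127  0.035] [ 0.424 -0.126  0.088]
362 160 [0.433 0.018 0.036] [0.424 0.005 0.088]
362 210 [ 0.531  0.034 -0.002] [0.501 0.011 0.088]
274 210 [ 0.5   -0.123  0.091] [ 0.501 -0.123  0.088]
318 187 [ 0.472 -0.054  0.059] [ 0.465 -0.058  0.088]
360 246 [0.594 0.031 0.014] [0.561 0.012 0.088]
155 163 [ 0.426 -0.292  0.101] [ 0.428 -0.297  0.088]
163 177 [ 0.445 -0.281  0.107] [ 0.449 -0.287  0.088]
200 150 [ 0.409 -0.229  0.089] [ 0.409 -0.23   0.088]
205 165 [ 0.431 -0.223  0.09 ] [ 0.431 -0.224  0.088]
200 220 [ 0.512 -0.234  0.101] [ 0.517 -0.237  0.088]
200 230 [ 0.529 -0.235  0.099] [ 0.533 -0.238  0.088]
240 310 [ 0.716 -0.188  0.032] [ 0.678 -0.181  0.088]
220 290 [ 0.69  -0.228  0.006] [ 0.639 -0.213  0.088]
```

View pics/w0z.png

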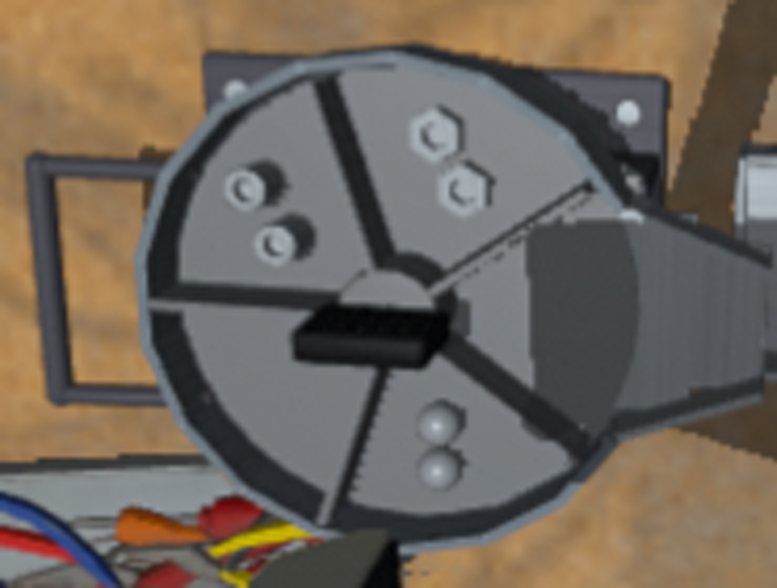

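Hardware by compartment, in zoomed pixels:
- Two steel balls at (440,445), the +x side.
- Spacers at (260,215).
- Nuts at (450,160).
- The compartment at the spout is empty.

The balls should need about +1.257 rad. I'll measure the geometry.

```bash
cat > wheel.py <<'E'
from h import *
def analyse(z):
    im=z['im']; P=pts(z['d'],z['K'],z['D'],z['T'])
    X,Y,Z=P[...,0],P[...,1],P[...,2]; ok=z['d']>0
    # fin top
    m=ok&(Z>.139)&(Z<.16)&(np.hypot(X-.467,Y+.243)<.05)
    q=P[m][:,:2]; fc,(fw,fh),fa=cv2.minAreaRect(q.astype(np.float32)*1000); print('fin',fc,fw,fh,fa,'z',np.median(Z[m]),m.sum())
    v=np.linalg.svd(q-q.mean(0),full_matrices=False)[2][0]; print(' fin dir deg',np.degrees(np.arctan2(v[1],v[0])))
    c=np.array(fc)/1000
    # wall tops
    r=np.hypot(X-c[0],Y-c[1]); m=ok&(Z>.108)&(Z<.12)&(r>.035)&(r<.076)
    a=np.degrees(np.arctan2(Y[m]-c[1],X[m]-c[0])); h,e=np.histogram(a,bins=72,range=(-180,180)); print('walls',[(e[i],h[i]) for i in range(72) if h[i]>5])
    ph=np.angle(np.exp(1j*5*np.radians(a)).mean())/5; print('wall phase deg (mod 72)',np.degrees(ph))
if __name__=='__main__':
    z=np.load('/tmp/w0.npz'); analyse(z)
    P=pts(z['d'],z['K'],z['D'],z['T']);X,Y,Z=P[...,0],P[...,1],P[...,2]
    m=(Z>.08)&(Z<.1)&(Y<-.355)&(Y>-.40)&(abs(X-.467)<.06); q=P[m]; print('rod',q.mean(0),q[:,0].min(),q[:,0].max(),m.sum()); 
    s=abs(q[:,0]-.467)<.03
    k=np.polyfit(q[s][:,0],q[s][:,1],1); print('rod y=',k, 'mid',np.polyval(k,.467))
    m=(Z>.108)&(Z<.116)&(np.hypot(X-.467,Y+.243)>.083)&(np.hypot(X-.467,Y+.243)<.095)
    q=P[m][:,:2]; A=np.c_[2*q,np.ones(len(q))]; s=np.linalg.lstsq(A,(q**2).sum(1),rcond=None)[0]; print('rim c',s[:2],'r',np.sqrt(s[2]+s[0]**2+s[1]**2),len(q))
    m=(Z>.028)&(Z<.042)&(abs(X-.47)<.06)&(Y>-.14)&(Y<.03); print('basket',cv2.minAreaRect(P[m][:,:2].astype(np.float32)*1000))
    m=(Z>.052)&(Z<.066)&(abs(X-.47)<.02)&(abs(Y+.055)<.02); print('grip top',P[m].mean(0),m.sum())
    m=(Z>.016)&(Z<.03)&(abs(X-.594)<.03)&(abs(Y-.031)<.03); print('pulley',P[m].mean(0),np.ptp(P[m],axis=0))
E
python3 wheel.py
```

```text
fin (470.8000793457031, -247.74415588378906) 43.259521484375 13.160258293151855 86.55016326904297 z 0.14811942631056035 335
 fin dir deg 86.27753899620244
walls [(np.float64(-170.0), np.int64(76)), (np.float64(-165.0), np.int64(17)), (np.float64(-100.0), np.int64(20)), (np.float64(-95.0), np.int64(56)), (np.float64(-25.0), np.int64(55)), (np.float64(-20.0), np.int64(6)), (np.float64(45.0), np.int64(21)), (np.float64(50.0), np.int64(77)), (np.float64(120.0), np.int64(70))]
wall phase deg (mod 72) -21.648558136897435
rod [ 0.46443268 -0.37093491  0.09041277] 0.41762396054649586 0.510423580741851 506
rod y= [-0.06844925 -0.34139681] mid -0.37336260374600905
rim c [ 0.46952352 -0.24476461] r 0.08650663913533932 206
basket ((476.04217529296875, -52.89366912841797), (157.21878051757812, 92.42202758789062), 88.06613159179688)
grip top [ 0.47465238 -0.05380539  0.05758177] 147
pulley [0.59320673 0.03059324 0.0191279 ] [0.02837182 0.02719423 0.00572194]
```

Two balls, wheel near 0 (fin 86.3°, rod-normal 86.1°). Gripping the fin.

```bash
python3 -m pendant '{"linear":[[0.051,-0.129,-0.03],[0.051,-0.129,-0.06],[0.051,-0.129,-0.08],[0.051,-0.129,-0.1],[0.051,-0.129,-0.13],[0.051,-0.129,-0.15],[0.051,-0.129,-0.17],[0.051,-0.129,-0.18],[0.051,-0.129,-0.2],[0.051,-0.129,-0.23],[0.051,-0.129,-0.26],[0.051,-0.129,-0.28],[0.051,-0.129,-0.297],[0.051,-0.129,-0.297],[0.051,-0.129,-0.297],[0.051,-0.129,-0.297],[0.051,-0.129,-0.297],[0.051,-0.129,-0.297],[0.051,-0.129,-0.297]],"twist":[[0,0,-1.635],[0,0,-1.635],[0,0,-1.635],[0,0,-1.635],[0,0,-1.635],[0,0,-1.635],[0,0,-1.635],[0,0,-1.635],[0,0,-1.635],[0,0,-1.635],[0,0,-1.635],[0,0,-1.635],[0,0,-1.635],[0,0,-1.635],[0,0,-1.635],[0,0,-1.635],[0,0,-1.635],[0,0,-1.635],[0,0,-1.635]],"fingers":[0,0,0,0,0,0,0,0,0,0,0,0,0,0,0.9,0.9,0.9,0.9,0.9]}' 20
```

```text
time: 4.78
eef_pos: [0.4713, -0.2483, 0.1217]
eef_rot: [[0.064, 0.998, 0.0], [0.998, -0.064, -0.0], [-0.0, 0.0, -1.0]]
wrist_force: [-0.8, -0.1, -0.7]
opening: 0.0478
grip_force: 0.0
```

```bash
python3 -m pendant '{"linear":[[0,0,0],[0,0,0],[0,0,0],[0,0,0],[0,0,0],[0,0,0],[0,0,0]],"twist":[[0,0,0],[0,0,0],[0,0,0],[0,0,0],[0,0,0],[0,0,0],[0,0,0]],"fingers":[1,1,1,1,1,1,1]}' 25
```

```text
time: 5.65
eef_pos: [0.471, -0.2483, 0.1216]
eef_rot: [[0.064, 0.998, -0.001], [0.998, -0.064, 0.0], [0.0, -0.001, -1.0]]
wrist_force: [-5.3, 0.4, 2.4]
opening: 0.0121
grip_force: 25.0
```

```bash
python3 -m pendant '{"linear":[[0,0,0],[0,0,0],[0,0,0],[0,0,0],[0,0,0],[0,0,0],[0,0,0],[0,0,0],[0,0,0],[0,0,0],[0,0,0],[0,0,0],[0,0,0],[0,0,0],[0,0,0],[0,0,0]],"twist":[[0,0,0.1],[0,0,0.2],[0,0,0.3],[0,0,0.4],[0,0,0.5],[0,0,0.6],[0,0,0.7],[0,0,0.8],[0,0,0.9],[0,0,1.0],[0,0,1.1],[0,0,1.2],[0,0,1.26],[0,0,1.26],[0,0,1.26],[0,0,1.26]],"fingers":[1,1,1,1,1,1,1,1,1,1,1,1,1,1,1,1]}'
```

```text
time: 7.65
eef_pos: [0.4711, -0.2486, 0.1217]
eef_rot: [[-0.93, 0.366, -0.0], [0.366, 0.93, -0.001], [0.0, -0.001, -1.0]]
wrist_force: [-4.9, -3.3, 1.1]
opening: 0.0121
grip_force: 25.0
```

```bash
python3 -m pendant '{"linear":[[0,0,0],[0,0,0],[0,0,0],[0,0,0],[0,0,0.05],[0,0,0.1],[-0.007,-0.06,0.15],[-0.007,-0.125,0.2],[-0.007,-0.125,0.22],[-0.007,-0.125,0.22],[-0.007,-0.125,0.22]],"twist":[[0,0,0],[0,0,0],[0,0,0],[0,0,0],[0,0,0],[0,0,0],[0,0,0.1],[0,0,0.2],[0,0,0.307],[0,0,0.307],[0,0,0.307]],"fingers":[0.68,0.68,0.68,0.68,0.68,0.68,0.68,0.68,0.68,0.68,0.68]}'
python3 - <<'E'
from h import *
import wheel
n='wrist';c=cam(n); save('w1',c[0]); z=dict(im=c[0],d=c[1],K=c[2],D=c[3],T=c[4]); np.savez('/tmp/w1',**z)
wheel.analyse(z)
P=pts(*[z[k] for k in ('d','K','D','T')]);X,Y,Z=P[...,0],P[...,1],P[...,2]
m=(Z>.08)&(Z<.1)&(Y<-.355)&(Y>-.40)&(abs(X-.467)<.03); q=P[m]; k=np.polyfit(q[:,0],q[:,1],1);print(q.mean(0),k,len(q))
E
```

```text
time: 9.02
eef_pos: [0.4643, -0.3731, 0.3408]
eef_rot: [[-0.998, 0.069, -0.001], [0.069, 0.998, 0.001], [0.001, 0.001, -1.0]]
wrist_force: [-1.1, -0.4, 0.1]
opening: 0.0295
grip_force: 0.0
fin (470.6952209472656, -248.29531860351562) 13.003622055053711 44.146583557128906 69.48855590820312 z 0.14825808490482073 532
 fin dir deg -21.125050610201612
walls [(np.float64(-170.0), np.int64(108)), (np.float64(-165.0), np.int64(25)), (np.float64(-100.0), np.int64(9)), (np.float64(-95.0), np.int64(97)), (np.float64(-25.0), np.int64(91)), (np.float64(-20.0), np.int64(32)), (np.float64(45.0), np.int64(26)), (np.float64(50.0), np.int64(57)), (np.float64(115.0), np.int64(11)), (np.float64(120.0), np.int64(142))]
wall phase deg (mod 72) -21.788917000258675
[ 0.4661139  -0.37479754  0.09123042] [-0.05861828 -0.34747474] 394
```

View pics/w1.png

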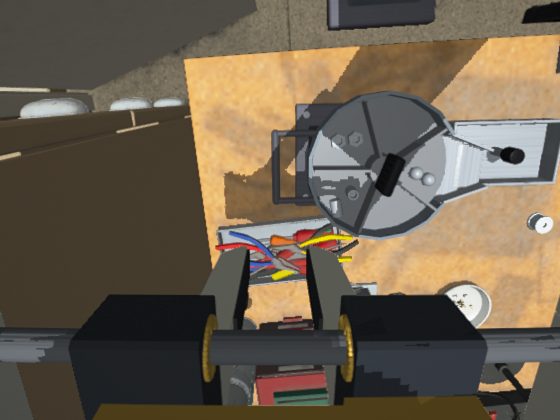

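The balls, at (423,175), now face the spout. Descending onto the handle rod.

```bash
python3 -m pendant '{"linear":[[0,-0.001,-0.06],[0,-0.001,-0.12],[0,-0.001,-0.17],[0,-0.001,-0.21],[0,-0.001,-0.24],[0,-0.001,-0.26],[0,-0.001,-0.271],[0,-0.001,-0.271],[0,-0.001,-0.271],[0,-0.001,-0.271],[0,-0.001,-0.271],[0,-0.001,-0.271],[0,-0.001,-0.271],[0,-0.001,-0.271]],"twist":[[0,0,0],[0,0,0],[0,0,0],[0,0,0],[0,0,0],[0,0,0],[0,0,0],[0,0,0],[0,0,0],[0,0,0],[0,0,0],[0,0,0],[0,0,0],[0,0,0]],"fingers":[0.68,0.68,0.68,0.68,0.68,0.68,0.68,0.68,1,1,1,1,1,1]}' 40
```

```text
time: 10.82
eef_pos: [0.4645, -0.3758, 0.0716]
eef_rot: [[-0.998, 0.068, 0.001], [0.068, 0.998, -0.003], [-0.001, -0.003, -1.0]]
wrist_force: [-0.5, -9.9, -1.7]
opening: 0.0092
grip_force: 40.0
```

```bash
python3 -m pendant '{"linear":[[0,0.001,0.01],[0,0.0026,0.0195],[0,0.0045,0.029],[0,0.007,0.0386],[0.001,0.010,0.048],[0.001,0.0135,0.0572],[0.001,0.0175,0.066],[0.001,0.0215,0.075],[0.002,0.0265,0.0835],[0.002,0.0317,0.092],[0.002,0.037,0.100],[0.003,0.043,0.108],[0.003,0.0495,0.115],[0.003,0.055,0.121],[0.003,0.055,0.121],[0.003,0.055,0.121],[0.003,0.055,0.121],[0.003,0.055,0.121],[0.003,0.055,0.121],[0.003,0.055,0.121]],"twist":[[0,0,0],[0,0,0],[0,0,0],[0,0,0],[0,0,0],[0,0,0],[0,0,0],[0,0,0],[0,0,0],[0,0,0],[0,0,0],[0,0,0],[0,0,0],[0,0,0],[0,0,0],[0,0,0],[0,0,0],[0,0,0],[0,0,0],[0,0,0]],"fingers":[1,1,1,1,1,1,1,1,1,1,1,1,1,1,1,1,1,1,1,1]}'
python3 - <<'E'
from h import *
for n in ['wrist','side']:
    c=cam(n); save('t_'+n,c[0])
a=cv2.imread('pics/t_wrist.png'); b=cv2.imread('pics/t_side.png')[170:270,230:330]
cv2.imwrite('pics/t.png',np.hstack([cv2.resize(a,(500,375)),cv2.resize(b,(300,375))]))
E
```

```text
time: 13.32
eef_pos: [0.4676, -0.3222, 0.1948]
eef_rot: [[-0.998, 0.069, 0.003], [0.069, 0.998, -0.008], [-0.004, -0.007, -1.0]]
wrist_force: [-2.9, -18.4, 14.3]
opening: 0.0086
grip_force: 40.0
```

View pics/t.png

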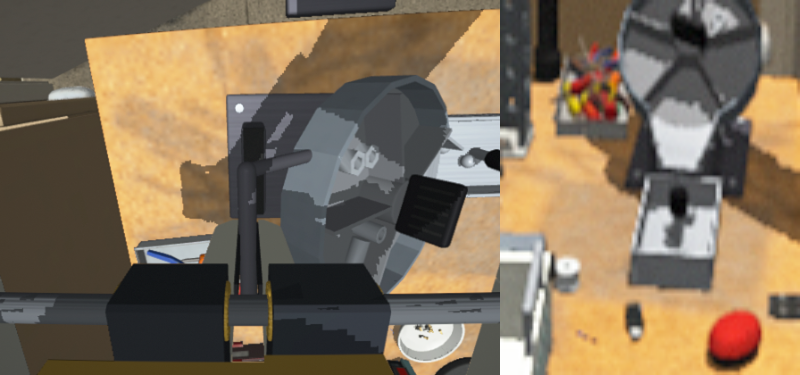

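The dish is fully tipped. The spout compartment looks empty and a ball shows in the basket at (470,157). Lowering the dish back.

```bash
python3 -m pendant '{"linear":[[0,-0.0055,-0.006],[0,-0.012,-0.013],[-0.001,-0.018,-0.021],[-0.001,-0.0233,-0.029],[-0.001,-0.0285,-0.0375],[-0.002,-0.0335,-0.046],[-0.002,-0.0375,-0.055],[-0.002,-0.0415,-0.064],[-0.002,-0.045,-0.073],[-0.003,-0.048,-0.0824],[-0.003,-0.0505,-0.092],[-0.003,-0.0524,-0.1015],[-0.003,-0.054,-0.111],[-0.003,-0.055,-0.120],[-0.003,-0.055,-0.120],[-0.003,-0.055,-0.120],[-0.003,-0.055,-0.120],[-0.003,-0.055,-0.120],[-0.003,-0.055,-0.120],[-0.003,-0.055,-0.120]],"twist":[[0,0,0],[0,0,0],[0,0,0],[0,0,0],[0,0,0],[0,0,0],[0,0,0],[0,0,0],[0,0,0],[0,0,0],[0,0,0],[0,0,0],[0,0,0],[0,0,0],[0,0,0],[0,0,0],[0,0,0],[0,0,0],[0,0,0],[0,0,0]],"fingers":[1,1,1,1,1,1,1,1,1,1,1,1,1,1,1,0.7,0.7,0.7,0.7,0.7]}'
python3 -m pendant '{"linear":[[0,0,0.06],[0,0,0.12],[0,0.05,0.18],[0,0.11,0.22],[0,0.17,0.26],[0.02,0.22,0.27],[0.02,0.27,0.27],[0.02,0.27,0.27],[0.02,0.27,0.27]],"twist":[[0,0,0],[0,0,0],[0,0,0],[0,0,0],[0,0,0],[0,0,0],[0,0,0],[0,0,0],[0,0,0]],"fingers":[0.7,0.7,0.7,0.7,0,0,0,0,0]}'
python3 - <<'E'
from h import *
import wheel
c=cam('wrist'); save('w2',c[0]); z=dict(im=c[0],d=c[1],K=c[2],D=c[3],T=c[4]); np.savez('/tmp/w2',**z)
wheel.analyse(z)
P=pts(*[z[k] for k in ('d','K','D','T')]);X,Y,Z=P[...,0],P[...,1],P[...,2]
m=(Z>.108)&(Z<.116)&(np.hypot(X-.467,Y+.243)>.083)&(np.hypot(X-.467,Y+.243)<.095);print('rim z',np.median(Z[m]))
for y0,y1 in [(-.145,-.12),(0.01,.03)]:pass
m=(Z>.028)&(Z<.042)&(abs(X-.47)<.06)&(Y>-.14)&(Y<.03); print('basket',cv2.minAreaRect(P[m][:,:2].astype(np.float32)*1000))
m=(Z>.052)&(Z<.066)&(abs(X-.47)<.02)&(abs(Y+.055)<.02); print('grip top',P[m].mean(0),m.sum())
m=(Z>.016)&(Z<.03)&(abs(X-.594)<.05)&(abs(Y-.031)<.05); print('pulley',P[m].mean(0),np.ptp(P[m],axis=0))
E
```

```text
time: 15.92
eef_pos: [0.4643, -0.3743, 0.0717]
eef_rot: [[-0.998, 0.068, -0.0], [0.068, 0.998, 0.0], [0.0, 0.0, -1.0]]
wrist_force: [0.5, 0.6, -0.0]
opening: 0.0277
grip_force: 0.0
time: 17.05
eef_pos: [0.4844, -0.1041, 0.3417]
eef_rot: [[-0.998, 0.066, 0.0], [0.066, 0.998, -0.0], [-0.0, -0.0, -1.0]]
wrist_force: [0.1, 0.1, -0.3]
opening: 0.0733
grip_force: 0.0
fin (470.2090759277344, -247.3583526611328) 13.752996444702148 43.63546371459961 67.46772766113281 z 0.1481288379012312 536
 fin dir deg -21.365356879698904
walls [(np.float64(-170.0), np.int64(110)), (np.float64(-165.0), np.int64(54)), (np.float64(-95.0), np.int64(85)), (np.float64(-25.0), np.int64(68)), (np.float64(-20.0), np.int64(47)), (np.float64(45.0), np.int64(51)), (np.float64(50.0), np.int64(93)), (np.float64(120.0), np.int64(105))]
wall phase deg (mod 72) -21.396345708107766
rim z 0.10892570881213565
basket ((475.841552734375, -53.02001190185547), (157.99441528320312, 91.66236877441406), 87.85809326171875)
grip top [ 0.47519125 -0.053646    0.05775057] 212
pulley [0.59315508 0.03094518 0.01922227] [0.02782261 0.02642306 0.00534914]
```

View pics/w2.png

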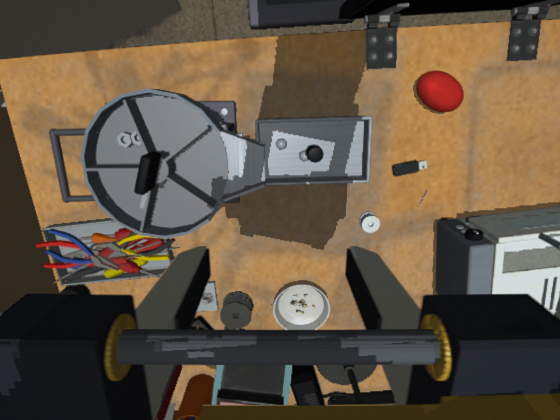

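The dish is level again. The nuts are still in it at (130,138), both balls are in the basket at (281,143) and (303,156), and the single pulley is at (370,222). Going to the pulley next.

```bash
python3 -m pendant '{"linear":[[0.02,0.03,-0.02],[0.04,0.05,-0.04],[0.06,0.08,-0.06],[0.08,0.1,-0.08],[0.109,0.135,-0.1],[0.109,0.135,-0.12],[0.109,0.135,-0.14],[0.109,0.135,-0.14],[0.109,0.135,-0.14],[0.109,0.135,-0.14],[0.109,0.135,-0.14]],"twist":[[0,0,-1.541],[0,0,-1.541],[0,0,-1.541],[0,0,-1.541],[0,0,-1.541],[0,0,-1.541],[0,0,-1.541],[0,0,-1.541],[0,0,-1.541],[0,0,-1.541],[0,0,-1.541]],"fingers":[0,0,0,0,0,0,0,0,0,0,0]}'
cat > pul.py <<'E'
from h import *
def go(tag,lo=.015,hi=.03,c0=(.594,.031),r=.07):
    c=cam('wrist'); save(tag,c[0]); P=pts(c[1],*c[2:]);X,Y,Z=P[...,0],P[...,1],P[...,2]
    m=((Z>lo)&(Z<hi)&(np.hypot(X-c0[0],Y-c0[1])<r)).astype(np.uint8)
    n,l,st,ce=cv2.connectedComponentsWithStats(m)
    for i in range(1,n):
        if st[i,4]>60: q=P[l==i]; print('comp',st[i,4],((q.min(0)+q.max(0))/2).round(4),np.ptp(q,axis=0).round(3))
E
python3 -c "
from pul import *
go('p0'); print(bot.read_state()['eef_pos'],bot.read_state()['qpos'])"
```

```text
time: 18.48
eef_pos: [0.5934, 0.0297, 0.2014]
eef_rot: [[0.038, 0.999, -0.0], [0.999, -0.038, -0.0], [-0.0, -0.0, -1.0]]
wrist_force: [-0.3, 0.8, 0.1]
opening: 0.0932
grip_force: 0.0
comp 529 [0.5941 0.0316 0.0182] [0.027 0.027 0.006]
[0.59340267 0.02999521 0.20148094] [ 7.58335812e-03 -5.44357354e-02  1.64360303e+00 -1.85009946e-05
  1.55267405e+00  4.54939358e-02]
```

```bash
python3 -m pendant '{"linear":[[0.001,0.001,-0.06],[0.001,0.001,-0.12],[0.001,0.001,-0.16],[0.001,0.001,-0.185],[0.001,0.001,-0.197],[0.001,0.001,-0.197],[0.001,0.001,-0.197],[0.001,0.001,-0.197],[0.001,0.001,-0.197],[0.001,0.001,-0.197],[0.001,0.001,-0.197],[0.001,0.001,-0.197],[0.001,0.001,-0.197],[0.001,0.001,-0.197]],"twist":[[0,0,0],[0,0,0],[0,0,0],[0,0,0],[0,0,0],[0,0,0],[0,0,0],[0,0,0],[0,0,0],[0,0,0],[0,0,0],[0,0,0],[0,0,0],[0,0,0]],"fingers":[0,0,0,0,0,0.9,0.9,0.9,0.9,0.9,0.9,0.9,0.9,0.9]}' 30
```

```text
time: 20.27
eef_pos: [0.5943, 0.0317, 0.0046]
eef_rot: [[0.038, 0.999, -0.0], [0.999, -0.038, 0.0], [0.0, -0.0, -1.0]]
wrist_force: [0.6, 0.4, -0.9]
opening: 0.0257
grip_force: 30.0
```

```bash
python3 -m pendant '{"linear":[[0,0,0.05],[0,0,0.1],[-0.04,-0.015,0.1],[-0.08,-0.03,0.1],[-0.117,-0.043,0.1],[-0.117,-0.043,0.1],[-0.117,-0.043,0.1]],"twist":[[0,0,0],[0,0,0],[0,0,0],[0,0,0],[0,0,0],[0,0,0],[0,0,0]],"fingers":[0.9,0.9,0.9,0.9,0.9,0.9,0.9]}' 
python3 -c "
from pul import *
go('p1')"
```

```text
time: 21.15
eef_pos: [0.4778, -0.0113, 0.1049]
eef_rot: [[0.038, 0.999, 0.001], [0.999, -0.038, 0.0], [0.0, 0.001, -1.0]]
wrist_force: [-0.4, -0.5, -0.8]
opening: 0.0257
grip_force: 30.0
```

View pics/p1.png

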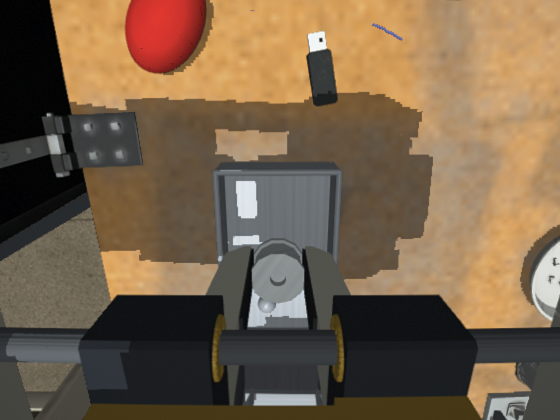

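```bash
python3 -c "
from h import *
c=cam('wrist'); P=pts(c[1],*c[2:])
for u,v in [(266,305),(277,278),(278,165),(300,305),(290,320)]: print(u,v,P[v,u].round(3),ray(u,v,.016,*c[2:]).round(3))"
```

```text
266 305 [ 0.465 -0.094  0.019] [ 0.465 -0.096  0.016]
277 278 [ 0.478 -0.014  0.115] [ 0.475 -0.07   0.016]
278 165 [0.48  0.025 0.015] [0.48  0.025 0.016]
300 305 [ 0.495 -0.106  0.003] [ 0.494 -0.097  0.016]
290 320 [ 0.485 -0.121  0.003] [ 0.485 -0.112  0.016]
```

```bash
python3 -m pendant '{"linear":[[0,0.002,-0.04],[0,0.002,-0.07],[0,0.002,-0.085],[0,0.002,-0.093],[0,0.002,-0.093],[0,0.002,-0.093],[0,0.002,-0.093],[0,0.002,-0.093],[0,0.002,-0.05],[0,0.002,0],[0,0.002,0.06],[0,0.002,0.1]],"twist":[[0,0,0],[0,0,0],[0,0,0],[0,0,0],[0,0,0],[0,0,0],[0,0,0],[0,0,0],[0,0,0],[0,0,0],[0,0,0],[0,0,0]],"fingers":[0.9,0.9,0.9,0.9,0.9,0.6,0.6,0.6,0.6,0.6,0.3,0]}'
python3 - <<'E'
from h import *
z=np.load('/tmp/scene0.npz'); P=pts(z['d'],z['K'],z['D'],z['T'])
c=cam('wrist'); save('p2',c[0]); c=cam('side'); save('s2',c[0]); Q=pts(c[1],*c[2:])
a=cv2.imread('pics/p2.png');b=cv2.imread('pics/s2.png')[200:320,170:340]
s=cv2.imread('pics/scene0.png')[110:200,195:305]
cv2.imwrite('pics/c2.png',np.hstack([cv2.resize(a,(400,300)),cv2.resize(b,(400,300))]))
cv2.imwrite('pics/c2.png',np.vstack([cv2.imread('pics/c2.png'),np.hstack([cv2.resize(s,(360,290)),np.zeros((290,440,3),np.uint8)])]))
# washer pts
X,Y,Z=Q[...,0],Q[...,1],Q[...,2]
m=(Z>.1)&(Z<.125)&(X>.5)&(X<.75)&(Y>.12)&(Y<.45); print('side washer top',cv2.minAreaRect(Q[m][:,:2].astype(np.float32)*1000))
X,Y,Z=P[...,0],P[...,1],P[...,2]
for lo,hi in [(.095,.102),(.105,.125),(.138,.155)]:
    m=(Z>lo)&(Z<hi)&(X>.5)&(X<.8)&(Y>.1)&(Y<.42); print(lo,m.sum(),cv2.minAreaRect(P[m][:,:2].astype(np.float32)*1000) if m.sum()>5 else '')
E
```

```text
time: 22.75
eef_pos: [0.4775, -0.0093, 0.2078]
eef_rot: [[0.038, 0.999, 0.003], [0.999, -0.038, -0.0], [-0.0, 0.003, -1.0]]
wrist_force: [0.1, 0.4, 0.7]
opening: 0.0526
grip_force: 0.0
side washer top ((650.8209228515625, 256.8016662597656), (135.90646362304688, 243.06008911132812), 3.962742567062378)
0.095 171 ((645.5465698242188, 254.0244140625), (134.59194946289062, 233.09823608398438), 2.987889289855957)
0.105 1482 ((648.1695556640625, 257.0511779785156), (140.81365966796875, 243.21795654296875), 4.122462749481201)
0.138 89 ((582.684326171875, 268.0030212402344), (13.110668182373047, 97.3119125366211), 1.82725989818573)
```

View pics/c2.png

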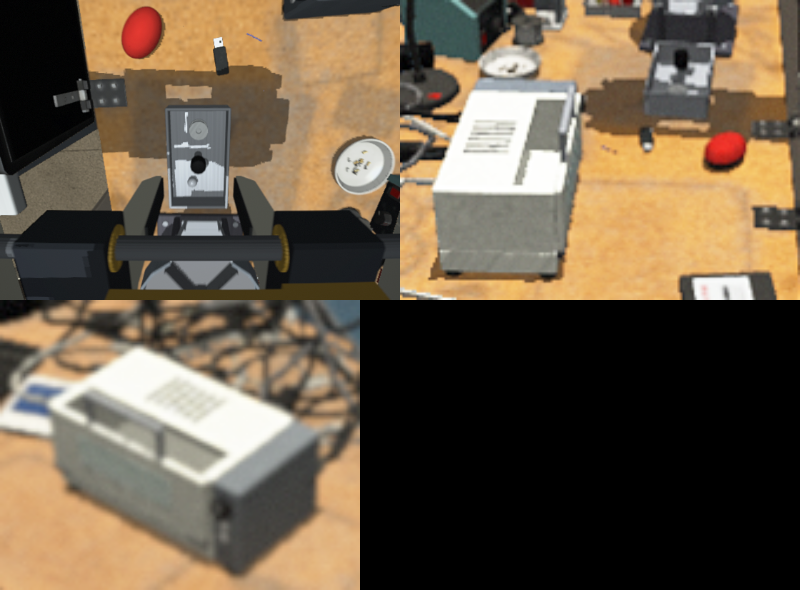

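The pulley is in the basket at (198,130) with the balls. The washer's rod handle stands at about (0.583, 0.268). Moving above it for one close look.

```bash
python3 -m pendant '{"linear":[[0.02,0.05,0.05],[0.04,0.1,0.07],[0.06,0.16,0.07],[0.08,0.22,0.07],[0.105,0.277,0.07],[0.105,0.277,0.07],[0.105,0.277,0.07]],"twist":[[0,0,0.1],[0,0,0.1],[0,0,0.1],[0,0,0.1],[0,0,0.1],[0,0,0.1],[0,0,0.1]],"fingers":[0.5,0.5,0.5,0.5,0.5,0.5,0.5]}'
python3 - <<'E'
from h import *
c=cam('wrist'); save('d0',c[0]); P=pts(c[1],*c[2:]); X,Y,Z=P[...,0],P[...,1],P[...,2]
m=(Z>.138)&(Z<.156)&(abs(X-.583)<.03)&(Y<.34)&(Y>.2); q=P[m]; print('rod',q.mean(0),q.min(0),q.max(0),m.sum(),np.polyfit(q[:,1],q[:,0],1))
m=(Z>.10)&(Z<.118)&(X>.5)&(X<.8)&(Y>.1)&(Y<.42); print('top',cv2.minAreaRect(P[m][:,:2].astype(np.float32)*1000))
# hood front edge
for y in np.arange(.18,.36,.03):
    s=m&(abs(Y-y)<.006); xs=np.sort(X[s]); print(round(y,2),xs[:3].round(3),xs[-1:].round(3), np.round(xs[np.argmax(np.diff(xs))+np.array([0,1])],3) if len(xs)>3 else '')
print(bot.read_state()['eef_pos'])
E
```

```text
time: 23.72
eef_pos: [0.5821, 0.2676, 0.2737]
eef_rot: [[-0.063, 0.998, -0.001], [0.998, 0.063, -0.001], [-0.001, -0.001, -1.0]]
wrist_force: [0.4, -0.7, -0.7]
opening: 0.0467
grip_force: 0.0
rod [0.58605612 0.27442893 0.14709131] [0.57915162 0.22184348 0.14195075] [0.59358053 0.32108513 0.15039969] 1200 [-0.05588704  0.60139315]
top ((651.8472290039062, 258.0816650390625), (136.28968811035156, 237.43319702148438), 3.24641489982605)
0.18 [0.588 0.588 0.588] [0.722] [0.635 0.676]
0.21 [0.587 0.587 0.587] [0.721] [0.593 0.638]
0.24 [0.637 0.637 0.637] [0.72] [0.719 0.72 ]
0.27 [0.635 0.635 0.635] [0.718] [0.663 0.664]
0.3 [0.634 0.634 0.634] [0.717] [0.716 0.717]
0.33 [0.579 0.579 0.58 ] [0.715] [0.587 0.632]
[0.58210613 0.26698149 0.27427944]
```

View pics/d0.png

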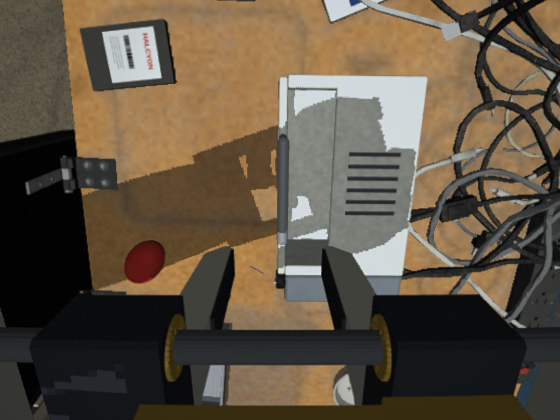

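The rod is at x≈0.586, y 0.222–0.321, image (283,190), and the chamber centre is near (0.645, 0.275). Gripping the door handle.

```bash
python3 -m pendant '{"linear":[[0.004,0.005,-0.05],[0.004,0.005,-0.1],[0.004,0.005,-0.13],[0.004,0.005,-0.142],[0.004,0.005,-0.142],[0.004,0.005,-0.142],[0.004,0.005,-0.142],[0.004,0.005,-0.142],[0.004,0.005,-0.142],[0.004,0.005,-0.142],[0.004,0.005,-0.142]],"twist":[[0,0,0],[0,0,0],[0,0,0],[0,0,0],[0,0,0],[0,0,0],[0,0,0],[0,0,0],[0,0,0],[0,0,0],[0,0,0]],"fingers":[0.5,0.5,0.5,0.5,0.5,1,1,1,1,1,1]}' 40
```

```text
time: 25.15
eef_pos: [0.5861, 0.2727, 0.1328]
eef_rot: [[-0.062, 0.998, -0.001], [0.998, 0.062, -0.0], [0.0, -0.001, -1.0]]
wrist_force: [-6.3, -0.2, 4.7]
opening: 0.0085
grip_force: 40.0
```

```bash
python3 -m pendant '{"linear":[[-0.0112,-0.0006,-0.0006],[-0.0223,-0.001,-0.0022],[-0.0331,-0.002,-0.005],[-0.0436,-0.0025,-0.0088],[-0.0537,-0.003,-0.0137],[-0.0632,-0.0035,-0.0196],[-0.0722,-0.004,-0.0263],[-0.0803,-0.0045,-0.034],[-0.0877,-0.005,-0.0424],[-0.0942,-0.005,-0.0515],[-0.0998,-0.0055,-0.0612],[-0.1044,-0.006,-0.0714],[-0.1079,-0.006,-0.082],[-0.1104,-0.006,-0.093],[-0.1117,-0.006,-0.1041],[-0.112,-0.006,-0.111],[-0.112,-0.006,-0.111]],"twist":[[0,0,0],[0,0,0],[0,0,0],[0,0,0],[0,0,0],[0,0,0],[0,0,0],[0,0,0],[0,0,0],[0,0,0],[0,0,0],[0,0,0],[0,0,0],[0,0,0],[0,0,0],[0,0,0],[0,0,0]],"fingers":[1,1,1,1,1,1,1,1,1,1,1,1,1,1,1,1,1]}'
```

```text
time: 27.28
eef_pos: [0.4741, 0.2666, 0.0207]
eef_rot: [[-0.062, 0.998, -0.001], [0.998, 0.062, -0.0], [-0.0, -0.001, -1.0]]
wrist_force: [3.2, 3.4, -0.6]
opening: 0.0089
grip_force: 40.0
```

```bash
python3 -m pendant '{"linear":[[0,0,0],[0,0,0],[0,0,0],[0,0,0.05],[0,0,0.1],[0,0,0.16],[0,-0.05,0.2],[0,-0.1,0.22],[0,-0.16,0.22],[0,-0.22,0.22],[0.0015,-0.28,0.22],[0.0015,-0.32,0.22],[0.0015,-0.32,0.2],[0.0015,-0.32,0.2],[0.0015,-0.32,0.2],[0.0015,-0.32,0.2]],"twist":[[0,0,0],[0,0,0],[0,0,0],[0,0,0],[0,0,0],[0,0,0.1],[0,0,1.471],[0,0,1.471],[0,0,1.471],[0,0,1.471],[0,0,1.471],[0,0,1.471],[0,0,1.471],[0,0,1.471],[0,0,1.471],[0,0,1.471]],"fingers":[0.76,0.76,0.76,0.76,0.76,0.76,0.55,0.55,0.55,0.55,0.55,0.55,0.55,0.55,0.55,0.55]}'
python3 - <<'E'
from h import *
c=cam('wrist'); save('b0',c[0]); P=pts(c[1],*c[2:]); X,Y,Z=P[...,0],P[...,1],P[...,2]
m=(Z>.052)&(Z<.066)&(abs(X-.475)<.025)&(abs(Y+.055)<.025); print('grip top',P[m].mean(0),P[m].min(0),P[m].max(0))
m=(Z>.028)&(Z<.042)&(abs(X-.47)<.06)&(Y>-.14)&(Y<.04); print('basket',cv2.minAreaRect(P[m][:,:2].astype(np.float32)*1000))
print(bot.read_state()['eef_pos'])
c=cam('side'); save('s3',c[0])
a=cv2.imread('pics/b0.png');b=cv2.imread('pics/s3.png')[200:320,170:340]
cv2.imwrite('pics/c3.png',np.hstack([cv2.resize(a,(400,300)),cv2.resize(b,(400,300))]))
E
```

```text
time: 29.28
eef_pos: [0.4759, -0.0532, 0.2219]
eef_rot: [[-0.999, 0.041, 0.0], [0.041, 0.999, -0.0], [-0.0, -0.0, -1.0]]
wrist_force: [0.7, 0.0, 0.1]
opening: 0.0421
grip_force: 0.0
grip top [ 0.47500575 -0.05330761  0.0576315 ] [ 0.46506131 -0.0637858   0.05202257] [ 0.48588624 -0.04284382  0.0605104 ]
basket ((475.86651611328125, -53.16691589355469), (157.66014099121094, 91.559814453125), 88.14602661132812)
[ 0.47587223 -0.05313204  0.2218435 ]
```

View pics/c3.png

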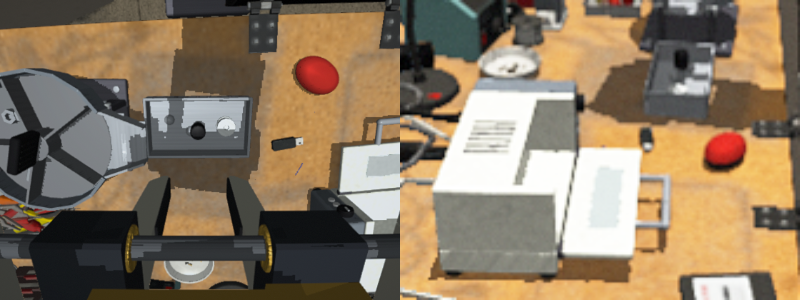

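Door is down, and the basket still holds the pulley and balls. Gripping the stem.

```bash
python3 -m pendant '{"linear":[[0,0,-0.06],[0,0,-0.12],[0,0,-0.16],[0,0,-0.18],[0,0,-0.19],[0,0,-0.19],[0,0,-0.19],[0,0,-0.19],[0,0,-0.19],[0,0,-0.19],[0,0,-0.19]],"twist":[[0,0,0],[0,0,0],[0,0,0],[0,0,0],[0,0,0],[0,0,0],[0,0,0],[0,0,0],[0,0,0],[0,0,0],[0,0,0]],"fingers":[0.55,0.55,0.55,0.55,0.55,0.9,0.9,0.9,0.9,0.9,0.9]}' 55
```

```text
time: 30.75
eef_pos: [0.4764, -0.0534, 0.0327]
eef_rot: [[-0.999, 0.038, 0.002], [0.038, 0.999, -0.0], [-0.002, -0.0, -1.0]]
wrist_force: [0.0, 1.0, 5.3]
opening: 0.0207
grip_force: 55.0
```

```bash
python3 -m pendant '{"linear":[[0,0,0.007],[0,0,0.015],[0,0.01,0.015],[0,0.025,0.015],[0.002,0.04,0.015],[0.003,0.055,0.016],[0.005,0.07,0.025],[0.007,0.085,0.038],[0.01,0.1,0.05],[0.012,0.115,0.058],[0.015,0.13,0.058],[0.015,0.14,0.058],[0.015,0.145,0.058]],"twist":[[0,0,0],[0,0,0],[0,0,0],[0,0,0],[0,0,0],[0,0,0],[0,0,0],[0,0,0],[0,0,0],[0,0,0.02],[0,0,0.04],[0,0,0.05],[0,0,0.05]],"fingers":[0.9,0.9,0.9,0.9,0.9,0.9,0.9,0.9,0.9,0.9,0.9,0.9,0.9]}'
```

```text
time: 32.38
eef_pos: [0.4905, 0.0922, 0.0891]
eef_rot: [[-1.0, -0.013, -0.001], [-0.013, 1.0, -0.0], [0.001, -0.0, -1.0]]
wrist_force: [-0.2, -0.3, -2.9]
opening: 0.0209
grip_force: 55.0
```

```bash
python3 -m pendant '{"linear":[[0.003,0.015,0],[0.006,0.035,0],[0.008,0.055,0],[0.01,0.075,0],[0.012,0.095,0],[0.014,0.115,0],[0.014,0.135,0],[0.014,0.155,0],[0.014,0.168,0],[0.014,0.175,0],[0.02,0.175,0],[0.035,0.177,0],[0.05,0.178,0],[0.057,0.178,0],[0.057,0.178,-0.007],[0.057,0.178,-0.013],[0.057,0.178,-0.017]],"twist":[[0,0,0.01],[0,0,0.02],[0,0,0.03],[0,0,0.04],[0,0,0.04],[0,0,0.04],[0,0,0.04],[0,0,0.04],[0,0,0.04],[0,0,0.04],[0,0,0.04],[0,0,0.04],[0,0,0.04],[0,0,0.04],[0,0,0.04],[0,0,0.04],[0,0,0.04]],"fingers":[0.9,0.9,0.9,0.9,0.9,0.9,0.9,0.9,0.9,0.9,0.9,0.9,0.9,0.9,0.9,0.9,0.9]}'
python3 - <<'E'
from h import *
c=cam('side'); save('s4',c[0])
d=cam('wrist'); save('b4',d[0])
b=cv2.imread('pics/s4.png')[200:320,170:340]
cv2.imwrite('pics/c4.png',np.hstack([cv2.resize(cv2.imread('pics/b4.png'),(400,300)),cv2.resize(b,(400,300))]))
E
```

```text
time: 34.5
eef_pos: [0.5473, 0.2696, 0.0719]
eef_rot: [[-0.999, -0.052, -0.001], [-0.052, 0.999, -0.0], [0.001, -0.0, -1.0]]
wrist_force: [-0.1, 0.7, -3.0]
opening: 0.0209
grip_force: 55.0
```

View pics/c4.png

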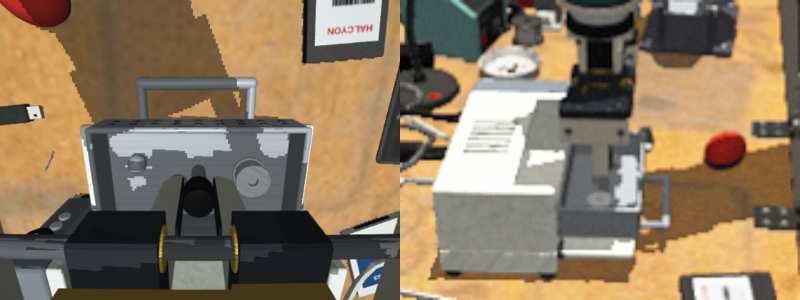

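Basket is over the open door with the pulley and a ball visible; the other ball is behind the gripper. Sliding in while still holding the stem.

```bash
python3 -m pendant '{"linear":[[0.004,0,-0.002],[0.012,0.0005,-0.002],[0.022,0.001,-0.002],[0.032,0.0015,-0.002],[0.042,0.002,-0.002],[0.052,0.003,-0.002],[0.062,0.0035,-0.002],[0.069,0.004,-0.002],[0.069,0.004,-0.004],[0.069,0.004,-0.004]],"twist":[[0,0,0],[0,0,0],[0,0,0],[0,0,0],[0,0,0],[0,0,0],[0,0,0],[0,0,0],[0,0,0],[0,0,0]],"fingers":[0.9,0.9,0.9,0.9,0.9,0.9,0.9,0.9,0.9,0.9]}'
```

```text
time: 35.85
eef_pos: [0.6168, 0.2737, 0.0688]
eef_rot: [[-0.999, -0.052, 0.0], [-0.052, 0.999, 0.0], [-0.0, 0.0, -1.0]]
wrist_force: [0.2, 0.9, -1.8]
opening: 0.0208
grip_force: 55.0
```

```bash
python3 -m pendant '{"linear":[[0,0,0],[0,0,0],[0,0,0],[0,0,0],[0,0,0.04],[0,0,0.09],[-0.04,-0.002,0.09],[-0.09,-0.005,0.09],[-0.09,-0.005,0.05],[-0.09,-0.005,0],[-0.09,-0.005,-0.018],[-0.09,-0.005,-0.018]],"twist":[[0,0,0],[0,0,0],[0,0,0],[0,0,0],[0,0,0],[0,0,0],[0,0,0],[0,0,0],[0,0,0],[0,0,0],[0,0,0],[0,0,0]],"fingers":[0.6,0.6,0.6,0.6,0.6,0.3,0.1,0,0,0,0,0]}' 20
python3 -m pendant '{"linear":[[0.015,0.001,0],[0.03,0.0015,0],[0.036,0.002,0],[0.042,0.0025,0],[0.048,0.003,0],[0.054,0.003,0],[0.06,0.0035,0],[0.066,0.004,0],[0.066,0.004,0]],"twist":[[0,0,0],[0,0,0],[0,0,0],[0,0,0],[0,0,0],[0,0,0],[0,0,0],[0,0,0],[0,0,0]],"fingers":[0,0,0,0,0,0,0,0,0]}'
```

```text
time: 37.35
eef_pos: [0.5267, 0.2686, 0.0503]
eef_rot: [[-0.999, -0.052, -0.001], [-0.052, 0.999, -0.001], [0.001, -0.001, -1.0]]
wrist_force: [0.4, -0.1, -0.0]
opening: 0.0926
grip_force: 0.0
time: 38.48
eef_pos: [0.5933, 0.2726, 0.0505]
eef_rot: [[-0.999, -0.052, 0.0], [-0.052, 0.999, -0.0], [-0.0, -0.0, -1.0]]
wrist_force: [-0.1, 0.1, -0.1]
opening: 0.093
grip_force: 0.0
```

```bash
python3 -m pendant '{"linear":[[-0.03,0,0],[-0.05,0,0.03],[-0.06,0,0.08],[-0.09,0,0.12],[-0.12,0,0.15],[-0.12,0,0.15],[-0.12,0,0.15]],"twist":[[0,0,0],[0,0,0],[0,0,0],[0,0,0],[0,0,0],[0,0,0],[0,0,0]],"fingers":[0,0,0,0,0,0,0]}'
python3 - <<'E'
from h import *
c=cam('wrist'); save('e0',c[0]); P=pts(c[1],*c[2:]); X,Y,Z=P[...,0],P[...,1],P[...,2]
m=(Z>.062)&(Z<.076)&(X>.57)&(X<.64)&(Y>.15)&(Y<.40); q=P[m]; print(q.min(0),q.max(0),m.sum())
for y in np.arange(.2,.36,.03):
    s=m&(abs(Y-y)<.006); print(round(y,2),X[s].min().round(4) if s.any() else None)
m=(Z>.085)&(Z<.105)&(X>.585)&(X<.65)&(abs(Y-.275)<.03);print('stem',m.sum(),P[m].mean(0))
m=(Z>.025)&(Z<.045)&(X<.5)&(X>.44)&(abs(Y-.265)<.03);print('rod',P[m].mean(0))
E
```

```text
time: 39.35
eef_pos: [0.473, 0.2726, 0.1999]
eef_rot: [[-0.999, -0.052, -0.0], [-0.052, 0.999, -0.0], [0.0, -0.0, -1.0]]
wrist_force: [-0.2, -0.1, -1.0]
opening: 0.093
grip_force: 0.0
[0.58483397 0.17789206 0.06203681] [0.62491221 0.37283066 0.07591299] 1605
0.2 0.6062
0.23 0.6036
0.26 0.6025
0.29 0.6012
0.32 0.5999
0.35 0.5981
stem 142 [0.64213683 0.27651748 0.09404868]
rod [0.47364562 0.26508807 0.0351465 ]
```

View pics/e0.png

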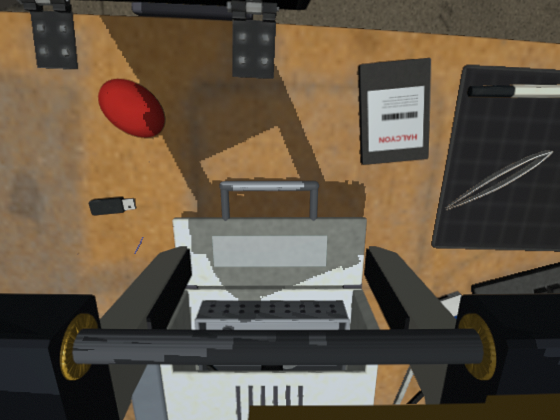

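Basket near wall is at x≈0.602, so its centre is within about 2 mm of the chamber centre. Re-gripping the door handle rod at (270,186) to shut it.

```bash
python3 -m pendant '{"linear":[[0,0,0],[0,-0.007,0],[0,-0.007,0],[0,-0.007,0],[0,-0.007,0],[0,-0.007,0],[0,-0.007,0],[0,-0.007,0],[0,-0.007,-0.03],[0,-0.007,-0.08],[0,-0.007,-0.13],[0,-0.007,-0.165],[0,-0.007,-0.18],[0,-0.007,-0.18],[0,-0.007,-0.18],[0,-0.007,-0.18],[0,-0.007,-0.18],[0,-0.007,-0.18]],"twist":[[0,0,-1.571],[0,0,-1.571],[0,0,-1.571],[0,0,-1.571],[0,0,-1.571],[0,0,-1.571],[0,0,-1.571],[0,0,-1.571],[0,0,-1.571],[0,0,-1.571],[0,0,-1.571],[0,0,-1.571],[0,0,-1.571],[0,0,-1.571],[0,0,-1.571],[0,0,-1.571],[0,0,-1.571],[0,0,-1.571]],"fingers":[0.76,0.76,0.76,0.76,0.76,0.76,0.76,0.76,0.76,0.76,0.76,0.76,0.76,0.76,1,1,1,1]}' 40
```

```text
time: 41.65
eef_pos: [0.4742, 0.2661, 0.0222]
eef_rot: [[-0.052, 0.999, 0.004], [0.999, 0.052, 0.001], [0.001, 0.004, -1.0]]
wrist_force: [5.9, 0.7, -1.4]
opening: 0.0086
grip_force: 40.0
```

```bash
python3 -m pendant '{"linear":[[0.0006,0,0.0112],[0.0022,0,0.0223],[0.005,0.0005,0.0331],[0.0088,0.0005,0.0436],[0.0137,0.001,0.0537],[0.0196,0.001,0.0632],[0.0263,0.0015,0.0722],[0.034,0.002,0.0803],[0.0424,0.0025,0.0877],[0.0515,0.003,0.0942],[0.0612,0.0035,0.0998],[0.0714,0.004,0.1044],[0.082,0.0045,0.1079],[0.093,0.005,0.1104],[0.1041,0.006,0.1117],[0.112,0.006,0.112],[0.115,0.006,0.112],[0.115,0.006,0.112]],"twist":[[0,0,0],[0,0,0],[0,0,0],[0,0,0],[0,0,0],[0,0,0],[0,0,0],[0,0,0],[0,0,0],[0,0,0],[0,0,0],[0,0,0],[0,0,0],[0,0,0],[0,0,0],[0,0,0],[0,0,0],[0,0,0]],"fingers":[1,1,1,1,1,1,1,1,1,1,1,1,1,1,1,1,1,1]}'
```

```text
time: 43.9
eef_pos: [0.5863, 0.2719, 0.1338]
eef_rot: [[-0.052, 0.999, -0.004], [0.999, 0.052, -0.0], [0.0, -0.004, -1.0]]
wrist_force: [-21.8, -3.7, 14.6]
opening: 0.009
grip_force: 40.0
```

```bash
python3 -m pendant '{"linear":[[0,0,0],[0,0,0],[0,0,0],[0,0,0],[0,0,0.05],[0,0,0.1],[-0.03,-0.03,0.16],[-0.06,-0.08,0.18],[-0.06,-0.1,0.18],[-0.06,-0.1,0.18]],"twist":[[0,0,0],[0,0,0],[0,0,0],[0,0,0],[0,0,0],[0,0,0],[0,0,0],[0,0,0],[0,0,0],[0,0,0]],"fingers":[0.6,0.6,0.6,0.6,0.6,0.6,0.6,0.6,0.6,0.6]}'
python3 - <<'E'
from h import *
c=cam('wrist'); save('f0',c[0]); P=pts(c[1],*c[2:]); X,Y,Z=P[...,0],P[...,1],P[...,2]
m=(Z>.138)&(Z<.156)&(abs(X-.583)<.03)&(Y<.34)&(Y>.2); q=P[m]; print('rod',q.mean(0),m.sum())
d=cam('scene'); P=pts(d[1],*d[2:]); X,Y,Z=P[...,0],P[...,1],P[...,2]
m=(Z>.138)&(Z<.156)&(abs(X-.583)<.03)&(Y<.34)&(Y>.2); q=P[m]; print('rod',q.mean(0),m.sum())
save('f1',d[0]); b=cv2.imread('pics/f1.png')[110:300,195:375]
s=cam('side'); save('f2',s[0]); e=cv2.imread('pics/f2.png')[170:320,170:340]
cv2.imwrite('pics/fin.png',np.hstack([cv2.resize(cv2.imread('pics/f0.png'),(300,225)),cv2.resize(b,(240,225)),cv2.resize(e,(255,225))]))
E
```

```text
time: 45.15
eef_pos: [0.5277, 0.1705, 0.3137]
eef_rot: [[-0.05, 0.999, 0.002], [0.999, 0.05, 0.0], [0.0, 0.002, -1.0]]
wrist_force: [1.2, 0.6, -0.7]
opening: 0.0372
grip_force: 0.0
rod [0.5858152  0.27265617 0.14719216] 1208
rod [0.58188158 0.26758507 0.14658693] 88
```

View pics/fin.png

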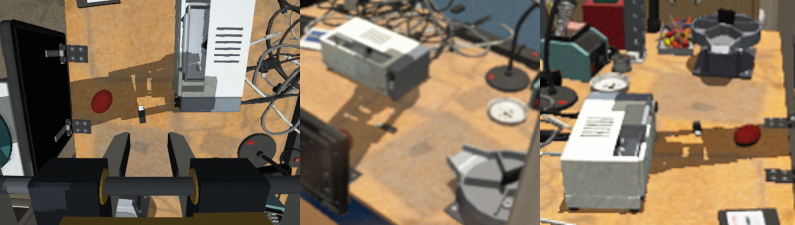

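The door is shut, with the rod back at x=0.586. The bench is clear and the bystanders haven't moved. Handing in.

```bash
python3 -c "
from cell import bot
print(bot.close_job())"
```

```text
the job is handed in; nothing more can be done
None
```

I handed the job in at about 45 s: both balls poured into the basket and the one pulley on the bench added, the dish back at rest, and the basket pushed into the chamber with the door shut. The nuts, spacers and bystanders were left in place; I last saw both balls together right after the pour, and only one was visible while carrying the basket.

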